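Swing the citron under the magnifier on an indexed stand

TASK

Gently stand the loose citron upright in the white cup of the swing arm while the arm is still locked where it is parked, and let go of it. Then pull the arm's spring plunger up by its black knob, swing the arm until the cup with the citron is centred under the lens of the magnifier lamp, and let the plunger snap fully down into the hole there. Do not bump the lamp, knock the citron over or drop it, or disturb the carton and jar.

Things in the scene. Friction and masses are not known exactly. Their poses are not given: they have to be found in the camera images.
- citron: The loose citron: a yellow-green pear-shaped fruit, rigid, 97 mm tall, standing on a flat foot 42 mm across; widest (56 mm) 48 mm above the foot, 55 mm at 34 mm, 52 mm at 60 mm and 40 mm at 74 mm. About 0.11 to 0.22 kg. Round about its z axis. Origin: centre of its foot; z up to the tip.
- stand: The fixed stand: a round grey drum (176 mm foot, 30 mm high) with a round dark steel index plate (204 mm across, top at 50 mm above the bench). Origin: on the bench, on the vertical axis about which the swing arm turns. Its x axis points from the axis to the cup as parked. Five plunger holes, 85 mm from the axis on the side opposite the cup, hold the arm at swing angles -100, -50, 0, +50 and +100 degrees.
- swing (a joint): Angle of the swing arm (rad), 0 as parked, growing anticlockwise seen from above; stops at +/-2.0. The arm is a flat aluminium bar, 30 mm wide, top 66 mm above the bench, that carries the cup at one end and the plunger at the other. It turns easily (about 0.06 N m of friction) once the plunger is pulled, and stays where it is left; locked, it has about 1.4 degrees of play each way.
- plunger (a joint): Lift of the spring plunger (m): 0 fully down in a hole, 0.009 with its pin resting on top of the plate between holes, 0.018 at its upper stop. It must be lifted more than 9 mm to free the arm. The spring pulls it down with 5 N at 0 and about 9 N at 0.015. Resting on the plate, it slides along with the arm and snaps down by itself into the next hole it meets.
- knob (a point): Centre of the black plunger knob: an upright cylinder 27 mm across and 24 mm tall (12 mm above and below this point), on the swing arm's bar 85 mm from the stand's axis, opposite the cup. At 92 mm above the bench when the plunger is down. Below the knob is a 22 mm thick barrel, then the bar's top 26 mm below this point. The point's x axis points along the bar towards the stand's axis.
- cup (a point): Centre of the inner floor of the white round cup, 140 mm from the stand's axis, 72 mm above the bench. Mouth about 63 mm and floor about 54 mm across inside; rim 24 mm above this point, 71 mm across outside. The citron's foot rests on the floor.
- lens (a point): Lens centre of the fixed magnifier lamp, 195 mm above the bench, over the cup's place at swing -100, -50, +50 or +100 degrees (thin cork coasters lie under the other three). White round head 100 mm across, 186 to 204 mm up.
- lamp: The same lamp; origin on the bench under the lens centre. From the head a white gooseneck runs along its x axis, arching to 251 mm above the bench, down to a 20 mm thick post 165 mm from the origin (52 mm flange).
- carton: Bystander: dark green closed carton, 80 x 120 x 70 mm (its x, y, z), loose, close to the citron. Origin: centre of its underside.
- jar: Bystander: amber glass jar with steel lid, 64 mm across, 80 mm tall, loose. Origin: centre of its underside.
Mind the look-alikes: they are no part of the job. What is shaped like the citron but blue or pink is not meant.

How it is judged:
By the outcome, as a careful person would: the job done as asked, in the order asked, and still so for the second after the job is handed in, with the robot touching nothing.
It also fails if it takes over 72 s, if anything falls off the work surface, if the arm or the gripper's body presses on something with over 40 N, if the wrist force passes 120 N, or if a joint passes its speed limit or range.

ROBOT

A 6-joint arm with a two-finger parallel gripper is mounted at the origin on the work surface. World frame = base frame: x ahead of the robot, y to its left, z up, the work surface at z = 0. Lengths are in m, angles in rad, forces in N, time in s.
With the tool pointing down it reaches from about 0.4 to 0.925 m from the base axis. Payload 3.4 kg.
Tool frame: the origin (TCP) lies at the very end of the fingers, on their centre line; the grasp point (between the pads) lies 19 mm behind it; z points along the fingers, y is the line along which they close (so a half turn about z gives the same grasp; the last joint's range is limited). The gripper opens to 85 mm and grips with 20 to 120 N. Pads are 22 mm wide; open, the fingers measure 114 mm over their backs; the gripper's body (76 mm by 85 mm) begins 54 mm behind the grasp point. The pads swing forward as they close: fully open they stand 13 mm farther back than shut.
Start: joints at [-1.202, 0.307, 1.506, -0, 1.328, -0.073], TCP at [0.246, -0.52, 0.231] pointing down, gripper open.
Joint ranges: [-3.12, 3.12], [-1.05, 2.28], [0.14, 2.33], [-1.42, 4.57], [0.1, 2.73], [-2.68, 2.68]. Speed limits (rad/s): [2.57, 2.57, 3.14, 3.14, 3.14, 3.14].

INTERFACE

Orientations are given as a unit quaternion [x, y, z, w].
In Python, from rig import bot, grab_frame, camera_model, silhouettes, mark_of gives the robot as it stands.
- The arm moves only by the shell command python3 -m creep 'ROWS' [FORCE]. ROWS is JSON, a list of rows, each a list of 3 entries, a list of its own where there are three numbers: the opening in per cent of the stroke, from 0 (shut) to 100 (fully open), then the shift along the world's x, y, z in m, then the turn about the world's z in rad. A call has 1 to 12 rows; each row shifts and turns the commanded pose from where the row before left it; what a row does not reach is not made up. A row lasts 1/10 s, in which the tool goes at most 50 mm and 8.59 degrees, less where a joint would pass 70% of its speed; a pose out of reach is approached as far as the arm can. A call is refused whole if a number of a shift passes 0.05 or a number of a turn 0.15, either way. A call with a gripper value outside its range is refused whole. The fingers move at their own pace and stop on an object; FORCE is the grip in N (left out, the last holds). Time passes only in rows, so rows that do not move let the fingers close. It gives the time, the measured TCP pose, the force, the opening and the grip force at its end, in the units of the state.
- bot.sense(): the state, without advancing time (a new reading comes with each control period).
- grab_frame(name): name is "scene" or "top"; returns (picture, depth): 480x640x3 uint8, red, green, blue; 480x640 float32, m along the optical axis (not along the pixel's ray), 0 where there is no reading.
- camera_model(name): a dict with "camera_matrix" (3x3 intrinsics, pixels), "origin" and "orientation" of the camera in the world. Camera axes: x right, y up, looking along -z (the intrinsics and any distortion apply to the point x, -y, -z); pixel columns grow to the right and rows downward; lengths in m; the calibration is good to about 2 mm. A picture is of the moment at which its call begins. camera_model takes no time and is no camera call.
- bot.close_job(): hands the job in; it is judged then, once.
Trained networks look in the newest picture that a camera, given by its name, has taken for a name from the list of things; names that differ only in an ending like _2 or _b are one class to them, and where a whole thing is asked for, a point or a joint stands for the part that bears it (a point fixed in the world has none). Each returns a list of dicts, best first, with "score" (0 to 1); they miss things now and then, are a little off and sometimes report something else, mostly with a low value. They report only what shows in the picture. A call takes as long as a camera call. They do not tell look-alikes from the thing itself.
- silhouettes(camera, label): "pixels" (480x640 bool, what is visible of it) and "bbox" ([left, top, right, bottom] in pixels, round what is visible of it).
- mark_of(camera, label): "location" ([column, row] in pixels: a listed point, or the origin of a listed thing).
The state is a dict: "t": time; "joint_positions": joint angles; "dq": joint speeds; "tau": joint torques, N m; "position": TCP position; "tool_rot": TCP orientation; "contact_force": force on the tool from outside, world axes, zero at the start; "torque": the same for the moment, N m; "width": finger opening in m; "grip_force": force on a finger pad.
Only numpy, scipy, OpenCV 4.12 (cv2) and the standard library are available. Lean on these libraries where they do the work, as an engineer would, in place of code of your own. Each camera call takes 0.05 s, during which the arm holds its last target. There are 200 camera calls.

## Working session

There is one attempt and no reset: what is moved stays moved. The work goes in short steps, Python scripts to look and compute and a shell command to move; the robot and the scene stay as the last step left them, time stands still between calls to the robot, and variables do not carry over. Pictures are saved under pics/ and viewed, at most 10 in all, crops included, and the job is handed in when it is done.

```bash
mkdir -p pics
cat > h.py <<'E'
import numpy as np, cv2
from rig import bot, grab_frame, camera_model, silhouettes, mark_of
from scipy.spatial.transform import Rotation as R
def ray(cam,uv):
    m=camera_model(cam);K=np.array(m["camera_matrix"]);d=np.array(m.get("distortion",np.zeros(5)),float)
    p=cv2.undistortPoints(np.array([[uv]],float),K,d)[0,0]
    return np.array(m["origin"]),R.from_quat(m["orientation"]).apply([p[0],-p[1],-1])
def atz(cam,uv,z):
    o,v=ray(cam,uv);return o+v*(z-o[2])/v[2]
def cloud(cam,depth,mask):
    r,c=np.nonzero(mask&(depth>0));m=camera_model(cam);K=np.array(m["camera_matrix"])
    d=depth[r,c];P=np.c_[(c-K[0,2])/K[0,0]*d,-(r-K[1,2])/K[1,1]*d,-d]
    return R.from_quat(m["orientation"]).apply(P)+m["origin"],r,c
E
python3 - <<'E'
from h import *
print(camera_model("scene"),camera_model("top"))
for n in("scene","top"):
    p,d=grab_frame(n);cv2.imwrite(f"pics/{n}0.png",p[:,:,::-1]);np.savez(f"{n}0.npz",p=p,d=d)
    for l,z in [("citron",0),("stand",0),("knob",.092),("cup",.072),("lens",.195),("lamp",0),("carton",0),("jar",0)]:
        for r in mark_of(n,l)[:4]: print(n,l,round(r["score"],2),np.round(r["location"],0),np.round(atz(n,r["location"],z),3))
print(bot.sense())
E
```

```text
{'camera_matrix': array([[615.66401531,   0.        , 316.11424256],
       [  0.        , 615.66401531, 241.8664579 ],
       [  0.        ,   0.        ,   1.        ]]), 'origin': array([ 0.99200866, -0.86197189,  1.11301433]), 'orientation': array([0.35285299, 0.09842438, 0.22646181, 0.90250898])} {'camera_matrix': array([[484.09500038,   0.        , 320.36527973],
       [  0.        , 484.09500038, 237.31708341],
       [  0.        ,   0.        ,   1.        ]]), 'origin': array([ 0.39533613, -0.04663214,  1.21004457]), 'orientation': array([ 0.04152288, -0.05072591, -0.70172992,  0.70942078])}
scene citron 0.95 [211. 363.] [ 0.45  -0.367  0.   ]
scene citron 0.85 [179. 339.] [ 0.353 -0.351  0.   ]
scene citron 0.76 [148. 367.] [ 0.339 -0.438  0.   ]
scene citron 0.68 [233. 312.] [ 0.417 -0.236  0.   ]
scene stand 0.63 [333. 260.] [0.543 0.006 0.   ]
scene knob 0.56 [308. 219.] [0.468 0.021 0.092]
scene cup 0.97 [382. 268.] [ 0.679 -0.02   0.072]
scene cup 0.3 [332. 258.] [ 0.567 -0.046  0.072]
scene lens 0.9 [397. 192.] [0.653 0.096 0.195]
scene lens 0.57 [384. 269.] [ 0.72 
[... 690 characters left out ...]
01   0.   ]
{'t': 0.9, 'joint_positions': array([-1.20148442e+00,  3.06776512e-01,  1.50635579e+00,  3.19018216e-05,
        1.32842657e+00, -7.34870487e-02]), 'dq': array([ 0.0003216 ,  0.00101733,  0.00023347,  0.00079498,  0.00084245,
       -0.00083247]), 'tau': array([-4.90568073e-04, -4.57459152e+01, -2.52339059e+01, -3.27818525e-04,
        3.74303299e-04, -2.67169689e-06]), 'position': array([ 0.24637287, -0.51956654,  0.23133509]), 'tool_rot': array([9.75591926e-01, 2.19591422e-01, 1.78048508e-05, 1.44237162e-05]), 'contact_force': array([-0.08169855, -0.37082458, -0.89012134]), 'torque': array([-0.02511098, -0.03783909, -0.0410911 ]), 'grip_force': 0.0, 'width': 0.0853879363643372}
```

View pics/scene0.png

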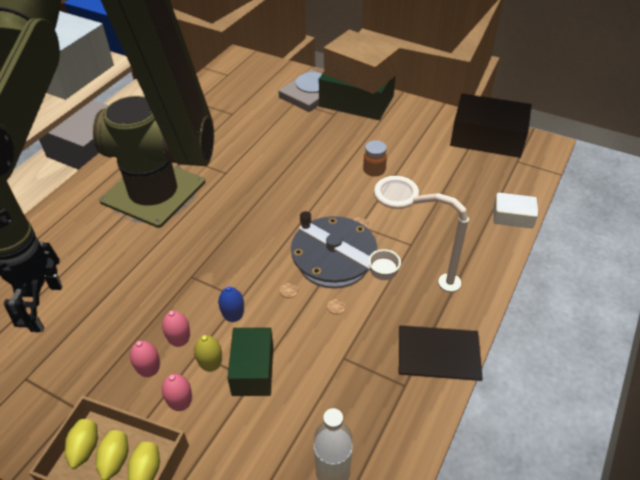

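View pics/top0.png

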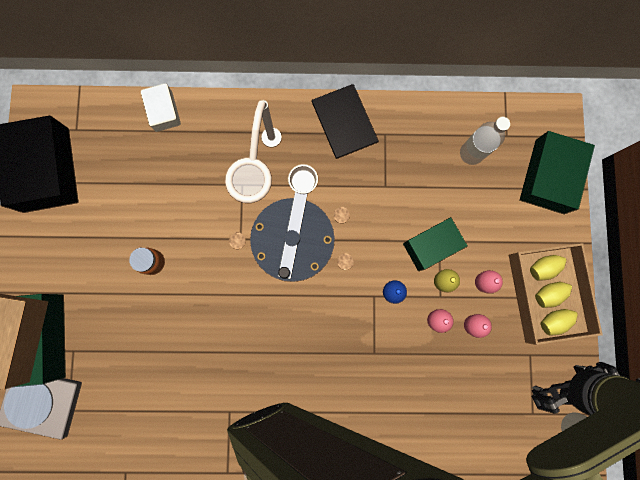

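The scene view shows the citron (yellow-green) at about (208,352), with the carton to its right at (251,360). The cup is at (384,263), the knob at (306,219) and the lens at (397,191). The top view shows the citron at (447,281), the cup at (303,180), the knob at (284,272) and the lens at (248,180), which is on the +50° side.

Candidates in the top view:
- **(447,281):** yellow-green, loose and standing beside the carton. It fits the description.
- **(395,292):** blue.
- **(489,281), (440,321), (478,326):** pink.
- **(548,267), (553,294), (559,322):** yellow, but lying in a crate and not loose.

I'll refine the positions next and confirm the citron in a crop.

Run:
```python
from h import *
from scipy.optimize import least_squares
def circ(P,r=None):
    f=lambda q:np.hypot(P[:,0]-q[0],P[:,1]-q[1])-(q[2] if r is None else r)
    x0=[*np.median(P[:,:2],0)]+([.03] if r is None else [])
    s=least_squares(f,x0,loss="soft_l1",f_scale=.002);return np.round(s.x,4),round(np.abs(s.fun).mean(),4)
prof=([0,.015,.034,.048,.060,.074,.09,.097],[.021,.0235,.0275,.028,.026,.020,.009,0])
for n in("scene","top"):
    z=np.load(f"{n}0.npz");p,d=z["p"],z["d"];full=np.ones(d.shape,bool)
    P,r,c=cloud(n,d,full);C=p[r,c].astype(float)
    hsv=cv2.cvtColor(p,cv2.COLOR_RGB2HSV)[r,c]
    near=lambda x,y,R:np.hypot(P[:,0]-x,P[:,1]-y)<R
    m=near(.446,-.364,.05)&(hsv[:,0]>22)&(hsv[:,0]<40)&(hsv[:,1]>140)&(P[:,2]>.01)
    Q=P[m]
    s=least_squares(lambda q:np.hypot(Q[:,0]-q[0],Q[:,1]-q[1])-np.interp(Q[:,2],*prof),[.446,-.364],loss="soft_l1",f_scale=.002)
    print(n,"citron",np.round(s.x,4),m.sum(),Q[:,2].max())
    for nm,x,y,R,z0,z1,rr in[("plate",.543,.006,.115,.044,.056,None),("cuprim",.68,-.015,.045,.088,.102,None),("knobtop",.459,.02,.03,.098,.112,None),("head",.652,.098,.06,.18,.21,None),("jartop",.494,.35,.05,.07,.09,None)]:
        m=near(x,y,R)&(P[:,2]>z0)&(P[:,2]<z1)
        if m.sum()<10: print(nm,m.sum());continue
        h=cv2.minEnclosingCircle(P[m][:,:2].astype(np.float32))
        print(n,nm,m.sum(),"fit",circ(P[m]),"enc",np.round([*h[0],h[1]],4),"zmed",round(float(np.median(P[m][:,2])),4))
    m=near(.538,-.336,.09)&(P[:,2]>.062)&(P[:,2]<.078)&(hsv[:,0]>50)
    b=cv2.minAreaRect(P[m][:,:2].astype(np.float32));print(n,"carton",b,np.round(cv2.boxPoints(b),3).tolist())
    for nm,x,y in[("pinkA",.353,-.351),("pinkB",.453,-.474),("pinkC",.341,-.437),("blue",.416,-.235)]:
        m=near(x,y,.045)&(P[:,2]>.06)&(P[:,2]<.11);print(n,nm,np.round(P[m].mean(0),3))
p=np.load("top0.npz")["p"];cv2.imwrite("pics/crop.png",cv2.resize(p[200:350,370:520],(600,600),interpolation=3)[:,:,::-1])
```

```text
scene citron [ 0.4484 -0.3665] 744 0.09923907240879881
scene plate 3372 fit (array([0.5452, 0.0081, 0.0765]), np.float64(0.0173)) enc [0.5499 0.0065 0.1079] zmed 0.0493
scene cuprim 237 fit (array([ 0.6825, -0.0185,  0.0327]), np.float64(0.0015)) enc [ 0.681  -0.0174  0.0369] zmed 0.0935
scene knobtop 81 fit (array([0.462 , 0.0202, 0.0095]), np.float64(0.0028)) enc [0.4612 0.0219 0.0149] zmed 0.1032
scene head 1176 fit (array([0.6545, 0.0904, 0.0377]), np.float64(0.0094)) enc [0.6571 0.096  0.054 ] zmed 0.198
scene jartop 263 fit (array([0.491 , 0.3531, 0.0213]), np.float64(0.0054)) enc [0.492  0.3561 0.0321] zmed 0.0786
scene carton ((0.5381702184677124, -0.3418777883052826), (0.0782228335738182, 0.1187923401594162), 28.309341430664062) [[0.47600001096725464, -0.30799999833106995], [0.5320000052452087, -0.4129999876022339], [0.6010000109672546, -0.37599998712539673], [0.5440000295639038, -0.2709999978542328]]
scene pinkA [ 0.361 -0.355  0.076]
scene pinkB [ 0.454 -0.474  0.076]
scene pinkC [ 0.351 -0.444  0.076]
scene blue [ 0.428 -0.248  0.076]
top citron [ 0.4475 -0.3671] 450 0.10
[... 304 characters left out ...]
loat64(0.0026)) enc [0.4594 0.0226 0.0132] zmed 0.1039
top head 1686 fit (array([0.6499, 0.0958, 0.0354]), np.float64(0.0097)) enc [0.6552 0.0969 0.0545] zmed 0.199
top jartop 481 fit (array([0.4871, 0.355 , 0.0202]), np.float64(0.0055)) enc [0.4868 0.3562 0.029 ] zmed 0.0798
top carton ((0.5348261594772339, -0.33907437324523926), (0.07822961360216141, 0.1201443001627922), 28.7541561126709) [[0.47200000286102295, -0.3050000071525574], [0.5289999842643738, -0.41100001335144043], [0.5979999899864197, -0.37299999594688416], [0.5400000214576721, -0.2680000066757202]]
top pinkA [ 0.352 -0.344  0.077]
top pinkB [ 0.445 -0.463  0.077]
top pinkC [ 0.342 -0.433  0.077]
top blue [ 0.419 -0.238  0.077]
```

View pics/crop.png

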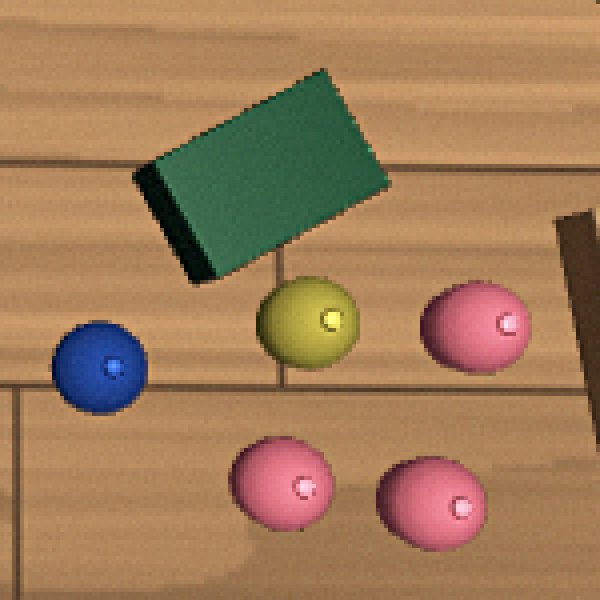

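The crop shows the yellow-green pear shape at its centre (310,322), standing loose beside the green carton, so that is the citron. It is at world (0.448,-0.367). The fingers already line up closely with the carton's long face.

```bash
python3 -m creep '[[100,[0.0336,0.0255,0],0.04],[100,[0.0336,0.0255,0],0],[100,[0.0336,0.0255,0],0],[100,[0.0336,0.0255,0],0],[100,[0.0336,0.0255,0],0],[100,[0.0336,0.0255,0],0],[100,[0,0,-0.03],0],[100,[0,0,-0.03],0],[100,[0,0,0],0],[100,[0,0,0],0]]' 30
```

```text
t: 1.9
position: [0.4477, -0.3664, 0.1712]
tool_rot: [0.971, 0.239, -0.0, -0.001]
contact_force: [-0.3, -0.2, 1.8]
width: 0.0853
grip_force: 0.0
```

```bash
python3 -m creep '[[100,[0,0,-0.03],0],[100,[0,0,-0.03],0],[100,[0,0,-0.03],0],[100,[0,0,-0.022],0],[100,[0,0,-0.015],0],[100,[0,0,-0.015],0],[100,[0,0,0],0],[100,[0,0,0],0]]' 30
python3 - <<'E'
from h import *
p,d=grab_frame("scene");cv2.imwrite("pics/a.png",cv2.resize(p[270:430,120:320],(800,640))[:600,:,::-1])
E
```

```text
t: 2.7
position: [0.4487, -0.3679, 0.0307]
tool_rot: [0.971, 0.239, 0.001, 0.001]
contact_force: [1.2, -0.4, 0.5]
width: 0.0854
grip_force: 0.0
```

View pics/a.png

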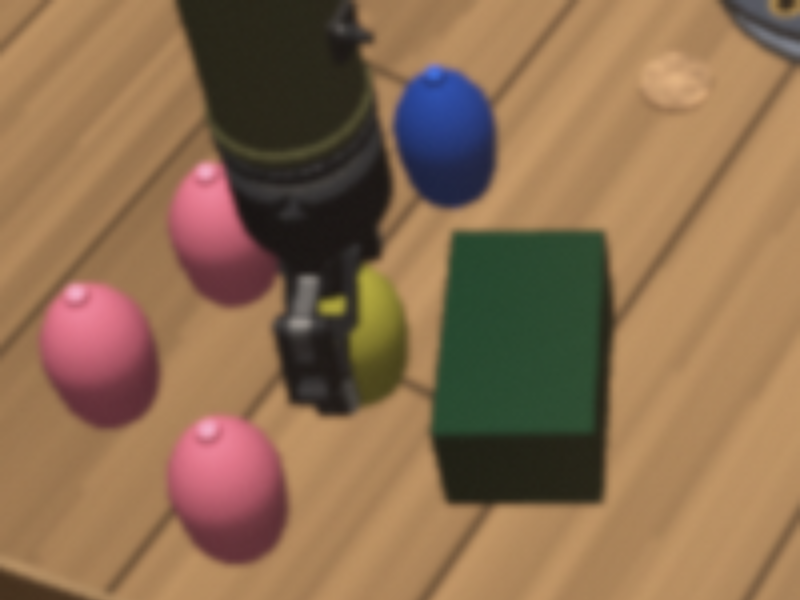

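The fingers straddle the citron, seen at about (370,340) in the crop, and nothing else is touched. Closing now.

```bash
python3 -m creep '[[55,[0,0,0],0],[55,[0,0,0],0],[55,[0,0,0],0],[50,[0,0,0],0],[50,[0,0,0],0],[50,[0,0,0],0],[50,[0,0,0],0],[50,[0,0,0],0]]' 30
```

```text
t: 3.55
position: [0.4484, -0.3668, 0.0307]
tool_rot: [0.971, 0.239, 0.0, 0.001]
contact_force: [-1.8, 1.4, 6.3]
width: 0.0546
grip_force: 30.7
```

```bash
python3 -m creep '[[45,[0,0,0.005],0],[45,[0,0,0.01],0],[45,[0,0,0.02],0],[45,[0,0,0.03],0],[45,[0,0,0.03],0],[45,[0,0,0.03],0],[45,[0,0,0.025],0],[45,[0,0,0],0],[45,[0,0,0],0]]' 35
python3 - <<'E'
from h import *
for n,box in(("scene",(100,400,120,320)),("top",(200,360,360,560))):
    p,d=grab_frame(n);np.savez(f"{n}1.npz",p=p,d=d)
    P,r,c=cloud(n,d,np.ones(d.shape,bool));hsv=cv2.cvtColor(p,cv2.COLOR_RGB2HSV)[r,c]
    m=(np.hypot(P[:,0]-.448,P[:,1]+.367)<.05)&(hsv[:,0]>22)&(hsv[:,0]<40)&(hsv[:,1]>140)&(P[:,2]>.1)
    Q=P[m];print(n,m.sum(),Q.min(0),Q.max(0))
p=np.load("scene1.npz")["p"];cv2.imwrite("pics/b.png",cv2.resize(p[240:400,120:320],(750,600))[:,:,::-1])
E
```

```text
t: 4.45
position: [0.4479, -0.3665, 0.1798]
tool_rot: [0.971, 0.239, 0.0, 0.0]
contact_force: [-0.2, 1.3, -2.6]
width: 0.0541
grip_force: 37.6
scene 418 [ 0.43875206 -0.39489021  0.15529649] [ 0.47773056 -0.33971037  0.27477761]
top 138 [ 0.40644663 -0.3648917   0.16058901] [ 0.47322708 -0.32923032  0.54902775]
```

View pics/b.png

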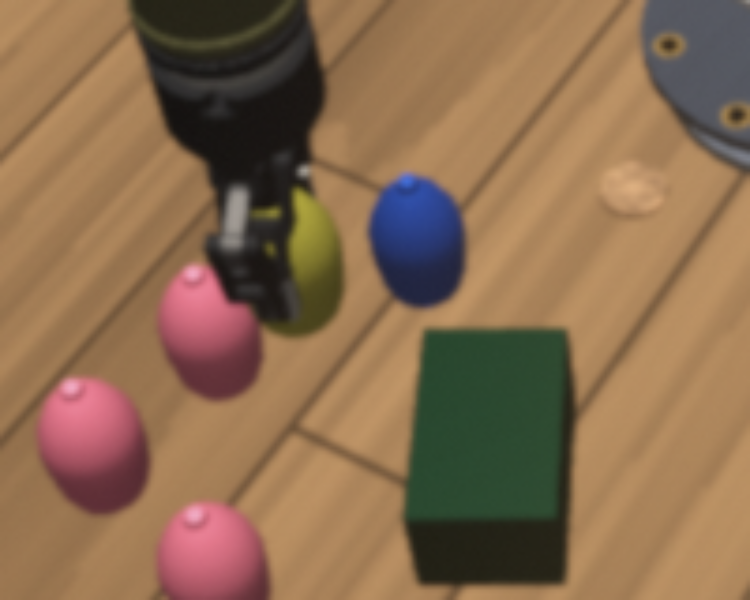

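The citron hangs upright in the grip and its neighbours are untouched. The foot offset is TCP z minus 0.0307. Next I carry it to the cup, turning the fingers in line with the bar.

```bash
python3 -m creep '[[45,[0.01,0.015,0],0.04],[45,[0.02,0.03,0],0.08],[45,[0.02,0.03,0],0.08],[45,[0.02,0.03,0],0.08],[45,[0.02,0.03,0],0.08],[45,[0.02,0.03,0],0.08],[45,[0.02,0.03,0],0.08],[45,[0.02,0.03,0],0.08],[45,[0.02,0.03,0],0.08],[45,[0.02,0.03,0],0.08],[45,[0.02,0.03,0],0.08],[45,[0.01,0.015,0],0.06]]' 35 && python3 -m creep '[[45,[0.0125,0.018,0],0],[45,[0,0,0],0],[45,[0,0,0],0],[45,[0,0,0],0],[45,[0,0,0],0]]'
python3 - <<'E'
from h import *
s=bot.sense();print(s["position"],R.from_quat(s["tool_rot"]).as_matrix()[:2,1],s["joint_positions"])
for n in("scene","top"):
    p,d=grab_frame(n);np.savez(f"{n}2.npz",p=p,d=d)
    P,r,c=cloud(n,d,np.ones(d.shape,bool))
    m=(np.hypot(P[:,0]-.681,P[:,1]+.017)<.045)&(P[:,2]>.088)&(P[:,2]<.102)
    if m.sum()>20: print(n,"cup",cv2.minEnclosingCircle(P[m][:,:2].astype(np.float32)),m.sum())
p=np.load("scene2.npz")["p"];cv2.imwrite("pics/c.png",cv2.resize(p[130:310,270:510],(800,600))[:,:,::-1])
E
```

```text
t: 5.75
position: [0.6684, -0.0335, 0.1767]
tool_rot: [0.769, 0.64, -0.001, -0.002]
contact_force: [0.3, -0.7, -2.1]
width: 0.054
grip_force: 37.6
t: 6.25
position: [0.6798, -0.0195, 0.1791]
tool_rot: [0.771, 0.637, -0.0, -0.0]
contact_force: [-0.6, -0.1, -2.1]
width: 0.0542
grip_force: 37.6
[ 0.67981652 -0.01953564  0.17909739] [ 0.98208457 -0.188439  ] [-9.06430273e-02  4.90199688e-01  1.33963739e+00 -3.32025637e-04
  1.31258578e+00  9.90142197e-02]
scene cup ((0.6823064088821411, -0.018590033054351807), 0.036676280200481415) 218
top cup ((0.679652750492096, -0.01742076501250267), 0.03492261469364166) 97
```

View pics/c.png

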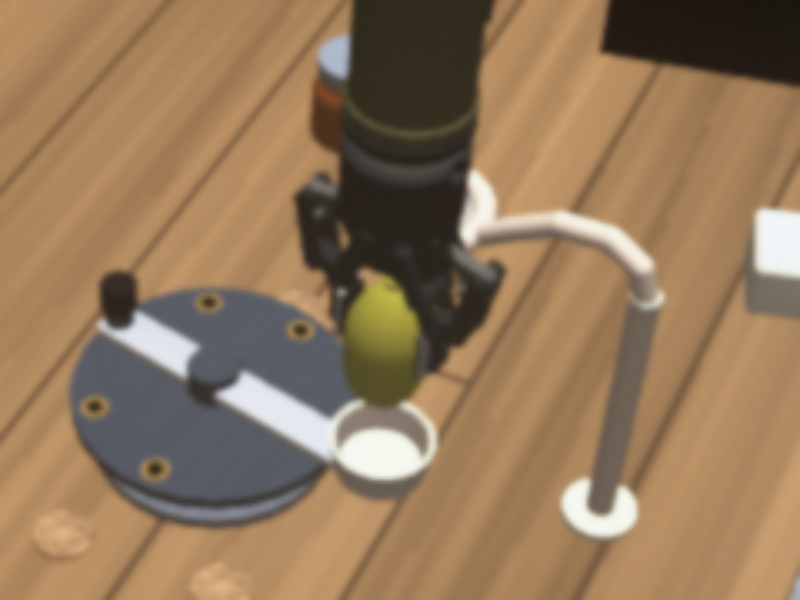

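Run:
```python
from h import *
from scipy.optimize import least_squares
prof=([0,.015,.034,.048,.060,.074,.09,.097],[.021,.0235,.0275,.028,.026,.020,.009,0])
z=np.load("scene2.npz");p,d=z["p"],z["d"];P,r,c=cloud("scene",d,np.ones(d.shape,bool));hsv=cv2.cvtColor(p,cv2.COLOR_RGB2HSV)[r,c]
m=(np.hypot(P[:,0]-.68,P[:,1]+.02)<.045)&(hsv[:,0]>22)&(hsv[:,0]<40)&(hsv[:,1]>140)&(P[:,2]>.13)&(P[:,2]<.26)
Q=P[m]
s=least_squares(lambda q:np.hypot(Q[:,0]-q[0],Q[:,1]-q[1])-np.interp(Q[:,2]-q[2],*prof),[.68,-.02,.148],loss="soft_l1",f_scale=.002);print(s.x,m.sum())
# white rim in image: cup colour, fit outer ellipse
m=(np.hypot(P[:,0]-.682,P[:,1]+.018)<.042)&(P[:,2]>.09)&(P[:,2]<.1)&(hsv[:,1]<60)
Q=P[m];f=least_squares(lambda q:np.hypot(Q[:,0]-q[0],Q[:,1]-q[1])-.0335,[.68,-.02],loss="soft_l1",f_scale=.001);print("cup",f.x,m.sum())
```

```text
[ 0.68143928 -0.01984439  0.14826273] 412
cup [ 0.68244286 -0.01866555] 180
```

```bash
python3 -m creep '[[45,[0.001,0.0015,-0.01],0],[45,[0,0,-0.015],0],[45,[0,0,-0.015],0],[45,[0,0,-0.015],0],[45,[0,0,-0.01],0],[45,[0,0,-0.004],0],[45,[0,0,-0.002],0],[45,[0,0,0],0],[45,[0,0,0],0]]' 35 && python3 -m creep '[[45,[0,0,-0.001],0],[45,[0,0,-0.001],0],[45,[0,0,0],0],[45,[0,0,0],0]]'
```

```text
t: 7.25
position: [0.6821, -0.0171, 0.1091]
tool_rot: [0.77, 0.638, 0.001, 0.001]
contact_force: [-1.0, 0.1, -2.4]
width: 0.0539
grip_force: 37.5
t: 7.65
position: [0.6815, -0.017, 0.1064]
tool_rot: [0.77, 0.638, 0.0, 0.0]
contact_force: [-0.0, 0.5, -2.7]
width: 0.054
grip_force: 37.6
```

```bash
python3 -m creep '[[45,[0,0,-0.001],0],[45,[0,0,-0.001],0],[45,[0,0,0],0],[45,[0,0,0],0]]' && python3 -m creep '[[45,[0,0,-0.001],0],[45,[0,0,0],0],[45,[0,0,0],0]]'
```

```text
t: 8.05
position: [0.6814, -0.0171, 0.1042]
tool_rot: [0.77, 0.638, -0.0, -0.0]
contact_force: [1.4, 0.1, -2.6]
width: 0.054
grip_force: 37.6
t: 8.35
position: [0.6814, -0.0171, 0.1033]
tool_rot: [0.77, 0.638, -0.0, -0.0]
contact_force: [0.2, 0.8, -1.7]
width: 0.0543
grip_force: 37.6
```

```bash
python3 -m creep '[[45,[0,0,-0.001],0],[45,[0,0,0],0],[45,[0,0,0],0]]'
```

```text
t: 8.65
position: [0.6816, -0.017, 0.1028]
tool_rot: [0.77, 0.638, 0.0, 0.0]
contact_force: [-0.8, 0.6, 1.9]
width: 0.0539
grip_force: 37.9
```

The foot is on the cup floor, shown by the contact force going positive. Releasing slowly.

```bash
python3 -m creep '[[64,[0,0,0],0],[66,[0,0,0],0],[68,[0,0,0],0],[72,[0,0,0],0],[80,[0,0,0],0],[90,[0,0,0],0],[100,[0,0,0],0],[100,[0,0,0],0],[100,[0,0,0],0],[100,[0,0,0],0]]' 20
python3 - <<'E'
from h import *
p,d=grab_frame("scene");cv2.imwrite("pics/d.png",cv2.resize(p[130:310,270:510],(800,600))[:,:,::-1])
E
```

```text
t: 9.65
position: [0.6815, -0.0171, 0.1023]
tool_rot: [0.77, 0.638, 0.0, 0.0]
contact_force: [0.2, -0.8, -0.4]
width: 0.0854
grip_force: 0.0
```

View pics/d.png

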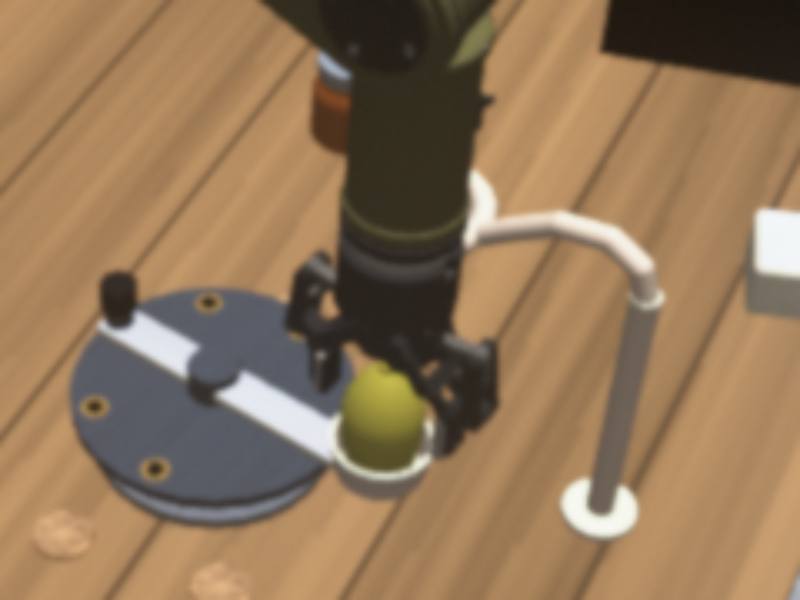

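The citron stands upright in the cup, with the fruit at (385,420) and the rim at (385,450). The fingers are clear. Next I rise and go over the knob.

```bash
python3 -m creep '[[100,[0,0,0.01],0],[100,[0,0,0.02],0],[100,[0,0,0.03],0],[100,[0,0,0.03],0],[100,[0,0,0.03],0],[100,[0,0,0.01],0],[100,[-0.02,0.0035,0],0],[70,[-0.04,0.007,0],0],[60,[-0.04,0.007,0],0],[60,[-0.04,0.007,0],0],[60,[-0.04,0.007,0],0],[60,[-0.02,0.0035,0],0]]' && python3 -m creep '[[60,[-0.021,0.0033,-0.02],0],[60,[0,0,-0.03],0],[60,[0,0,-0.03],0],[60,[0,0,0],0],[60,[0,0,0],0],[60,[0,0,0],0]]'
python3 - <<'E'
from h import *
s=bot.sense();print(s["position"],s["width"],R.from_quat(s["tool_rot"]).as_matrix()[:2,1])
from scipy.optimize import least_squares
prof=([0,.015,.034,.048,.060,.074,.09,.097],[.021,.0235,.0275,.028,.026,.020,.009,0])
for n in("scene","top"):
    p,d=grab_frame(n);P,r,c=cloud(n,d,np.ones(d.shape,bool));hsv=cv2.cvtColor(p,cv2.COLOR_RGB2HSV)[r,c]
    m=(np.hypot(P[:,0]-.68,P[:,1]+.017)<.045)&(hsv[:,0]>22)&(hsv[:,0]<40)&(hsv[:,1]>140)&(P[:,2]>.09)&(P[:,2]<.2)
    Q=P[m]
    f=least_squares(lambda q:np.hypot(Q[:,0]-q[0],Q[:,1]-q[1])-np.interp(Q[:,2]-q[2],*prof),[.68,-.02,.072],loss="soft_l1",f_scale=.002);print(n,f.x,m.sum())
    m=(np.hypot(P[:,0]-.6545,P[:,1]-.0965)<.056)&(P[:,2]>.18)&(P[:,2]<.21);h=P[m][:,:2].astype(np.float32)
    print("head",cv2.minEnclosingCircle(h),cv2.minAreaRect(h))
    cv2.imwrite(f"pics/e_{n}.png",cv2.resize(p[180:300,280:440] if n=="scene" else p[150:300,220:420],(800,600))[:,:,::-1])
E
```

```text
t: 10.9
position: [0.4767, 0.0185, 0.2315]
tool_rot: [0.77, 0.638, -0.001, -0.001]
contact_force: [0.4, -0.2, 0.4]
width: 0.0514
grip_force: 0.0
t: 11.5
position: [0.4617, 0.0212, 0.1535]
tool_rot: [0.77, 0.638, 0.001, 0.001]
contact_force: [0.6, 0.0, 0.3]
width: 0.0512
grip_force: 0.0
[0.46168645 0.02117056 0.153451  ] 0.0512336668986202 [ 0.98236885 -0.18694154]
scene [ 0.68159903 -0.01752743  0.07113753] 460
head ((0.6566739082336426, 0.09691767394542694), 0.05352676287293434) ((0.6528797149658203, 0.09456388652324677), (0.09624411910772324, 0.10042714327573776), 45.317020416259766)
top [ 0.68039848 -0.01795996  0.07129887] 445
head ((0.6545697450637817, 0.09493981301784515), 0.053891006857156754) ((0.6505057215690613, 0.09670884907245636), (0.0980464294552803, 0.09851814806461334), 34.79176330566406)
```

View pics/e_scene.png

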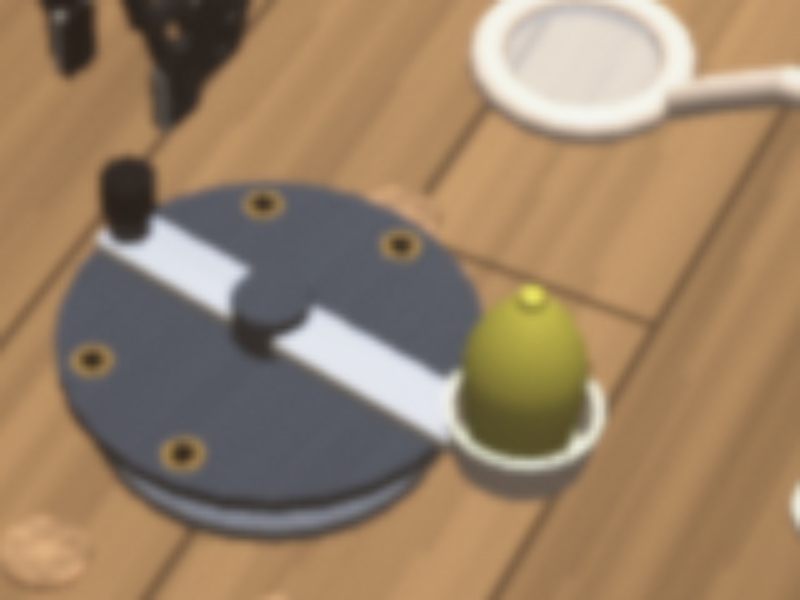

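The citron stands upright and centred in the cup at (525,385), and the knob is at (128,200) under the open fingers. Descending on the knob and gripping it.

```bash
python3 -m creep '[[60,[-0.001,0,-0.025],0],[60,[0,0,-0.025],0],[60,[0,0,-0.02],0],[60,[0,0,-0.0095],0],[60,[0,0,0],0],[60,[0,0,0],0],[25,[0,0,0],0],[20,[0,0,0],0],[20,[0,0,0],0],[20,[0,0,0],0],[20,[0,0,0],0]]' 45
```

```text
t: 12.7
position: [0.4595, 0.0214, 0.0741]
tool_rot: [0.77, 0.638, 0.0, 0.0]
contact_force: [-0.7, 1.0, 6.5]
width: 0.0255
grip_force: 43.9
```

```bash
python3 -m creep '[[20,[0,0,0.003],0],[20,[0,0,0.004],0],[20,[0,0,0.004],0],[20,[0,0,0.003],0],[20,[0,0,0],0],[20,[0,0,0],0]]' 50
python3 - <<'E'
from h import *
K=np.array([.4600,.0214]);A=np.array([.5437,.0069])
s=bot.sense();print(s["position"])
for a in np.radians([5,10,15,20,25,30,35,40,45,50]):
    c,n=np.cos(a),np.sin(a);print(round(np.degrees(a)),np.round(A+np.array([[c,-n],[n,c]])@(K-A)-K,4))
E
```

```text
t: 13.3
position: [0.4593, 0.0213, 0.0866]
tool_rot: [0.77, 0.638, -0.0, -0.0]
contact_force: [1.3, 1.2, -9.2]
width: 0.0256
grip_force: 49.6
[0.45932193 0.02126329 0.08662253]
5 [-0.0009 -0.0074]
10 [-0.0012 -0.0148]
15 [-0.0009 -0.0222]
20 [ 0.0001 -0.0295]
25 [ 0.0017 -0.0367]
30 [ 0.004  -0.0438]
35 [ 0.0068 -0.0506]
40 [ 0.0103 -0.0572]
45 [ 0.0143 -0.0634]
50 [ 0.0188 -0.0693]
```

```bash
python3 -m creep '[[20,[-0.0005,-0.0037,0],0.044],[20,[-0.0004,-0.0037,0],0.044],[20,[-0.0002,-0.0037,0],0.044],[20,[-0.0001,-0.0037,0],0.044],[20,[0.0001,-0.0037,0],0.043],[20,[0.0002,-0.0037,0],0.043],[20,[0.0004,-0.0037,0],0.043],[20,[0.0006,-0.0036,0],0.044],[20,[0.0008,-0.0036,0],0.044],[20,[0.0008,-0.0036,0],0.043],[20,[0,0,0],0],[20,[0,0,0],0]]' 50
```

```text
t: 14.5
position: [0.4617, -0.0154, 0.0867]
tool_rot: [0.615, 0.789, 0.0, 0.0]
contact_force: [3.4, 0.2, -9.2]
width: 0.025
grip_force: 49.6
```

```bash
python3 -m creep '[[20,[0.0011,-0.0036,0],0.044],[20,[0.0012,-0.0035,0],0.044],[20,[0.0014,-0.0034,0],0.044],[20,[0.0014,-0.0034,0],0.044],[20,[0.0017,-0.0033,0],0.043],[20,[0.0018,-0.0033,0],0.043],[20,[0.002,-0.0031,0],0.043],[20,[0.002,-0.0031,0],0.044],[20,[0.0022,-0.003,0],0.044],[20,[0.0023,-0.0029,0],0.043],[20,[0,0,0],0],[20,[0,0,0],0]]' 50
python3 - <<'E'
from h import *
from scipy.optimize import least_squares
prof=([0,.015,.034,.048,.060,.074,.09,.097],[.021,.0235,.0275,.028,.026,.020,.009,0])
A=np.array([.5437,.0069]);s=bot.sense();v=s["position"][:2]-A;print(s["position"],"tcp swing",np.degrees(np.arctan2(v[1],v[0]))-170.1+360, np.linalg.norm(v))
p,d=grab_frame("scene");P,r,c=cloud("scene",d,np.ones(d.shape,bool));hsv=cv2.cvtColor(p,cv2.COLOR_RGB2HSV)[r,c]
m=(np.hypot(P[:,0]-.65,P[:,1]-.097)<.05)&(hsv[:,0]>22)&(hsv[:,0]<40)&(hsv[:,1]>140)&(P[:,2]>.09)&(P[:,2]<.18)
Q=P[m]
if len(Q)>30:
    f=least_squares(lambda q:np.hypot(Q[:,0]-q[0],Q[:,1]-q[1])-np.interp(Q[:,2]-.072,*prof),[.65,.097],loss="soft_l1",f_scale=.002);w=f.x-A;print(f.x,m.sum(),np.degrees(np.arctan2(w[1],w[0]))+9.9)
cv2.imwrite("pics/f.png",cv2.resize(p[160:310,280:480],(800,600))[:,:,::-1])
E
```

```text
t: 15.7
position: [0.4792, -0.0476, 0.0869]
tool_rot: [0.43, 0.903, 0.001, 0.001]
contact_force: [4.3, 4.2, -8.9]
width: 0.0253
grip_force: 49.7
[ 0.47916118 -0.04757669  0.0869113 ] tcp swing 50.06743655716673 0.08445690408280093
[0.65166967 0.0970638 ] 277 49.76473458477301
```

View pics/f.png

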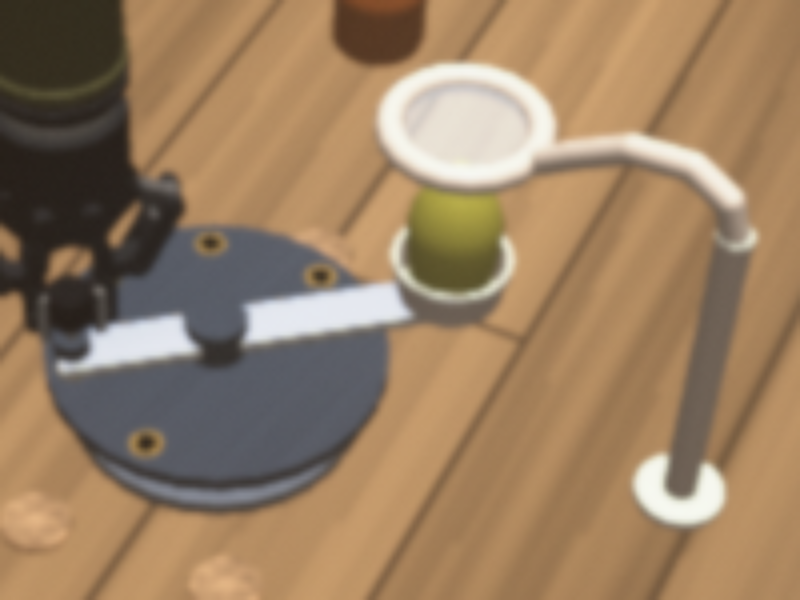

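The citron is upright under the lens at (455,240), with swing at about 50°. Lowering the plunger.

```bash
python3 -m creep '[[20,[0,0,-0.003],0],[20,[0,0,-0.003],0],[20,[0,0,-0.003],0],[20,[0,0,-0.0025],0],[20,[0,0,0],0],[20,[0,0,0],0]]' 50
```

```text
t: 16.35
position: [0.4792, -0.0476, 0.0756]
tool_rot: [0.43, 0.903, 0.001, 0.001]
contact_force: [3.3, 2.0, -6.0]
width: 0.0255
grip_force: 50.0
```

The pin is in the hole: lift is about 1.5 mm and the force is spring only. Finishing the lowering and releasing.

```bash
python3 -m creep '[[20,[0,0,-0.001],0],[20,[0,0,0],0],[35,[0,0,0],0],[45,[0,0,0],0],[60,[0,0,0],0],[60,[0,0,0],0],[60,[0,0,0],0],[60,[0,0,0],0]]' 20 && python3 -m creep '[[60,[0,0,0.01],0],[60,[0,0,0.03],0],[60,[0,0,0.03],0],[60,[0,0,0.03],0],[60,[0,0,0.03],0],[60,[-0.03,-0.03,0],0],[60,[-0.03,-0.03,0],0],[60,[0,0,0],0],[60,[0,0,0],0],[60,[0,0,0],0]]'
python3 - <<'E'
from h import *
from scipy.optimize import least_squares
prof=([0,.015,.034,.048,.060,.074,.09,.097],[.021,.0235,.0275,.028,.026,.020,.009,0])
A=np.array([.5437,.0069])
for n in("scene","top"):
    p,d=grab_frame(n);P,r,c=cloud(n,d,np.ones(d.shape,bool));hsv=cv2.cvtColor(p,cv2.COLOR_RGB2HSV)[r,c]
    m=(np.hypot(P[:,0]-.48,P[:,1]+.048)<.012)&(P[:,2]>.07)&(P[:,2]<.13)
    print(n,"knob top z",np.percentile(P[m][:,2],[50,90]),m.sum(), P[m].mean(0))
    m=(np.hypot(P[:,0]-.65,P[:,1]-.097)<.05)&(hsv[:,0]>22)&(hsv[:,0]<40)&(hsv[:,1]>140)&(P[:,2]>.09)&(P[:,2]<.18);Q=P[m]
    if len(Q)>30:
        f=least_squares(lambda q:np.hypot(Q[:,0]-q[0],Q[:,1]-q[1])-np.interp(Q[:,2]-.072,*prof),[.65,.097],loss="soft_l1",f_scale=.002);w=f.x-A;print(f.x,np.degrees(np.arctan2(w[1],w[0]))+9.9)
    if n=="scene": cv2.imwrite("pics/g.png",cv2.resize(p[130:430,120:520],(800,600))[:,:,::-1])
E
```

```text
t: 17.15
position: [0.4782, -0.0482, 0.0744]
tool_rot: [0.429, 0.903, -0.0, 0.0]
contact_force: [0.1, -0.6, 0.5]
width: 0.0515
grip_force: 0.0
t: 18.15
position: [0.419, -0.1079, 0.2048]
tool_rot: [0.429, 0.903, 0.0, 0.001]
contact_force: [-0.2, -0.2, -0.1]
width: 0.0512
grip_force: 0.0
scene knob top z [0.10095606 0.10488332] 119 [ 0.48158331 -0.05080829  0.09527997]
[0.65192307 0.09686834] 49.63752816236669
top knob top z [0.10380173 0.106787  ] 79 [ 0.47963258 -0.04724361  0.10386701]
```

View pics/g.png

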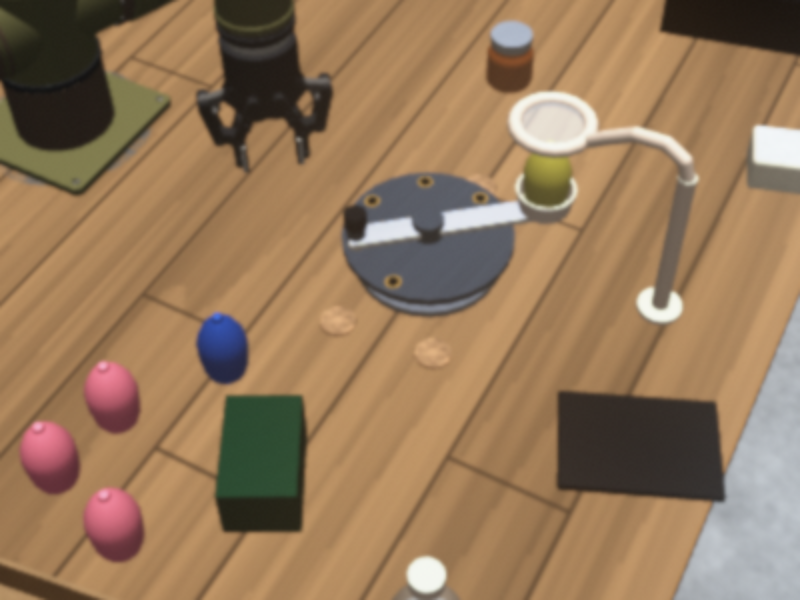

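The plunger is fully down: the knob top is at 0.104 m, the same as when parked. The citron stands under the lens at (547,175), and the carton and jar have not moved. Handing in.

```bash
python3 -c "
from rig import bot
print(bot.close_job())"
```

```text
the job is handed in; nothing more can be done
None
```

The citron stands upright in the cup, centred under the magnifier lens at about +50° swing, with the plunger fully down in its hole; the job was handed in at about 18 s with the robot clear, and no verdict came back.

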